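# Point out the stray mill and where it belongs, then record it

### The arm

A 6-joint arm with a two-finger parallel gripper is mounted at the origin on the work surface. World frame = base frame: x ahead of the robot, y to its left, z up, the work surface at z = 0. Lengths are in m, angles in rad, forces in N, time in s.
With the tool pointing down it reaches from about 0.35 to 0.775 m from the base axis. Payload 7.3 kg.
Tool frame: the origin (TCP) lies between the finger pads, 19 mm behind the fingertips; this is the grasp point; z points along the fingers, y is the line along which they close (so a half turn about z gives the same grasp; the last joint's range is limited). The gripper opens to 92 mm and grips with 3 to 60 N. Pads are 19 mm wide; open, the fingers measure 130 mm over their backs; the gripper's body (75 mm by 190 mm) begins 47 mm behind the grasp point.
Start: joints at [0.997, 0.342, 1.524, -0, 1.275, -0.146], TCP at [0.218, 0.478, 0.246] pointing down, gripper open.
Joint ranges: [-2.53, 2.53], [-0.77, 2.02], [0.04, 2.7], [-1, 4.14], [0.28, 2.66], [-3.11, 3.11]. Speed limits (rad/s): [2.57, 2.57, 3.14, 3.14, 3.14, 3.14].

### API

Orientations are given as [roll, pitch, yaw] about the fixed x, y, z axes, in that order (R = Rz(yaw) Ry(pitch) Rx(roll)).
In Python, from cell import robot, eyes gives the robot as it stands. The module is installed in compiled form; this text tells all that it offers.
- The arm moves only by the shell command python3 -m handwheel 'ROWS' [FORCE]. ROWS is JSON, one flat list of numbers, 5 for each row, row after row: the shift along the world's x, y, z in mm, then the turn about the world's z in rad, then the opening, from 0 (shut) to 1 (fully open). In form: [x, y, z, spin, jaw, x, y, z, spin, jaw, ...]. A call has 1 to 8 rows; each row shifts and turns the commanded pose from where the row before left it; what a row does not reach is not made up. A row lasts 1/10 s, in which the tool goes at most 50 mm and 8.59 degrees, less where a joint would pass 70% of its speed; a pose out of reach is approached as far as the arm can. A call with a gripper value outside its range is refused whole. The fingers move at their own pace and stop on an object; FORCE is the grip in N (left out, the last holds). Time passes only in rows, so rows that do not move let the fingers close. It gives the time, the measured TCP pose, the force, the opening and the grip force at its end, in the units of the state.
- robot.observe(): the state, without advancing time (a new reading comes with each control period).
- eyes.read_camera(name): name is "scene" or "side" or "wrist"; returns (picture, depth): 420x560x3 uint8, blue, green, red; 420x560 float32, m along the optical axis (not along the pixel's ray), 0 where there is no reading.
- eyes.calibration(name): a dict with "fx", "fy", "cx", "cy" (pixels), "dist_coeffs" ([k1, k2, p1, p2, k3] as OpenCV has them; the pictures are not rectified), "world_to_cam" (4x4, takes a point from world to camera coordinates). Camera axes: x right, y down, z forward; pixel columns grow to the right and rows downward; lengths in m; the calibration is good to about 2 mm. A picture is of the moment at which its call begins: read the wrist's pose just before it. calibration takes no time and is no camera call; for the wrist camera it gives the pose at the moment of the call.
- robot.hand_in(): hands the job in; it is judged then, once.
The state is a dict: "time": time; "qpos": joint angles; "qvel": joint speeds; "joint_efforts": joint torques, N m; "tool_pos": TCP position; "tool_rot": TCP orientation; "contact_force": force on the tool from outside, world axes, zero at the start; "torque": the same for the moment, N m; "opening": finger opening in m; "grip_force": force on a finger pad.
Only numpy, scipy, OpenCV 4.12 (cv2) and the standard library are available. Lean on these libraries where they do the work, as an engineer would, in place of code of your own. Each camera call takes 0.05 s, during which the arm holds its last target. There are 200 camera calls.

### The job

One short mill body has strayed into the tray of tall ones: show the inspection camera by pointing straight down at the stray, fingertips about 2 cm above the middle of its top without touching it, held still there for two seconds, and then point in the same way for two seconds at the top of the bare spindle in the other tray, where it belongs. Then press the larger button on the record box fully down and let it come up again. Do not touch the mills, the spindle, the trays or the loose parts on the bench, leave its smaller button alone, and do not move or lift any mill.

Things in the scene. Friction and masses are not known exactly. Their poses are not given: they have to be found in the camera images.
- tall_tray: Tray of the tall mills: black plastic tray, 200 x 200 mm, floor 12 mm above the table (rim 18 mm), with 2 x 2 places 95 mm apart; fixed to the table. Origin at the centre of its underside, x and y along its sides. It holds three tall mills and the stray, in any places; it may stand on the left or the right side of the table.
- short_tray: Tray of the short mills: black plastic tray, 200 x 200 mm, floor 12 mm above the table (rim 18 mm), with 2 x 2 places 95 mm apart; fixed to the table. Origin at the centre of its underside, x and y along its sides. It holds three short mills and one bare spindle, in any places.
- stray: The stray: the only short straight mill body in the tall tray, white-lacquered like its neighbours, 130 mm high (they are 165 mm), 50 mm across the top; loose, stands upright. Origin at the centre of its underside, z up.
- stray_top (a point): Centre of the open top of the stray, 130 mm above its underside (142 mm above the table), z up.
- spindle: The bare spindle: a fixed upright steel rod, 14 mm across, its top 110 mm above the tray floor, with a 28 mm black collar at its foot, in the one place of the short tray without a mill. Origin at the foot of the rod on the tray floor, z up.
- spindle_top (a point): Centre of the top end of the spindle (122 mm above the table), z up.
- record_box: Grey record box between the trays, 130 (x) x 80 (y) x 85 mm high, fixed to the table, with two grey round push buttons on top: the larger 30 mm to the robot's side (-x) of its centre along its own x axis, the smaller 36 mm to the far side (+x). Origin at the centre of its underside.
- record (a joint): Press depth of the larger button (36 mm across): 0 up, 0.006 m fully down; it needs about 5 N fully down and springs back up.
- record_top (a point): Centre of the top face of the larger button (moves down with it): 107 mm above the table when up, 10 mm above the 52 mm wide black collar round it; it is pressed straight down.
- clear (a joint): Press depth of the smaller button (18 mm across): 0 up, 0.004 m fully down. Not to be pressed.
- head: Loose turned wooden mill head (knob), 48 mm across, 52 mm high, beyond the record box. Origin under its centre. Not to be touched.
- grinder: Loose steel grinder, 34 mm across and 22 mm high with a thin stem to 45 mm. Origin under its centre. Not to be touched.
- tall1: Tall waisted mill body in the tall tray: white-lacquered baluster with an open top, 165 mm high, 54 mm across the foot, 46 mm across the top; loose, stands upright. Origin at the centre of its underside, z up. Not to be touched.
- short1: Short straight mill body in the short tray: white-lacquered, slightly narrowed in the middle, 130 mm high, 52 mm across the foot, 50 mm across the top; loose, stands upright. Origin at the centre of its underside, z up. Not to be touched.
- tall2: Tall waisted mill body in the tall tray: white-lacquered baluster with an open top, 165 mm high, 54 mm across the foot, 46 mm across the top; loose, stands upright. Origin at the centre of its underside, z up. Not to be touched.
- short2: Short straight mill body in the short tray: white-lacquered, slightly narrowed in the middle, 130 mm high, 52 mm across the foot, 50 mm across the top; loose, stands upright. Origin at the centre of its underside, z up. Not to be touched.
- tall3: Tall waisted mill body in the tall tray: white-lacquered baluster with an open top, 165 mm high, 54 mm across the foot, 46 mm across the top; loose, stands upright. Origin at the centre of its underside, z up. Not to be touched.
- short3: Short straight mill body in the short tray: white-lacquered, slightly narrowed in the middle, 130 mm high, 52 mm across the foot, 50 mm across the top; loose, stands upright. Origin at the centre of its underside, z up. Not to be touched.
Not all that is in view belongs to the job. Leave any blue or yellow look-alike of the stray alone.

How it is judged:
By the outcome, as a careful person would: the job done as asked, in the order asked, and still so for the second after the job is handed in, with the robot touching nothing.
It also fails if it takes over 58 s, if anything falls off the work surface, if the arm or the gripper's body presses on something with over 40 N, if the wrist force passes 120 N, or if a joint passes its speed limit or range.

## Working session

There is one attempt and no reset: what is moved stays moved. The work goes in short steps, Python scripts to look and compute and a shell command to move; the robot and the scene stay as the last step left them, time stands still between calls to the robot, and variables do not carry over. Pictures are saved under pics/ and viewed, at most 10 in all, crops included, and the job is handed in when it is done.

```bash
mkdir -p pics; cat > h.py <<'E'
import numpy as np, cv2
from cell import robot, eyes
def cloud(n):
    c=eyes.calibration(n); im,d=eyes.read_camera(n)
    K=np.array([[c['fx'],0,c['cx']],[0,c['fy'],c['cy']],[0,0,1.]])
    v,u=np.mgrid[:420,:560]
    p=cv2.undistortPoints(np.stack([u,v],-1).reshape(-1,1,2).astype(np.float64),K,np.array(c['dist_coeffs'])).reshape(420,560,2)
    P=np.dstack([p*d[...,None],d]); T=np.linalg.inv(np.array(c['world_to_cam']))
    W=P@T[:3,:3].T+T[:3,3]; W[d==0]=np.nan
    return im,W
E
python3 - <<'E'
from h import *
for n in ['scene','side']:
    im,W=cloud(n); cv2.imwrite(f'pics/{n}0.png',im); np.save(f'{n}.npy',W)
    c=eyes.calibration(n); print(n,np.linalg.inv(np.array(c['world_to_cam']))[:3].round(2).tolist())
s=robot.observe();print(s['time'],s['tool_pos'],s['tool_rot'],s['opening'])
E
```

```text
scene [[-0.59, 0.53, -0.61, 1.16], [0.81, 0.36, -0.46, 0.52], [-0.02, -0.77, -0.64, 0.78]]
side [[0.98, -0.11, 0.18, 0.37], [-0.21, -0.59, 0.78, -0.66], [0.02, -0.8, -0.6, 0.62]]
0.1 [0.21760618 0.47740469 0.24491592] [-3.14020487e+00 -2.00361717e-04  2.71376858e+00] 0.09143512102173261
```

View pics/scene0.png

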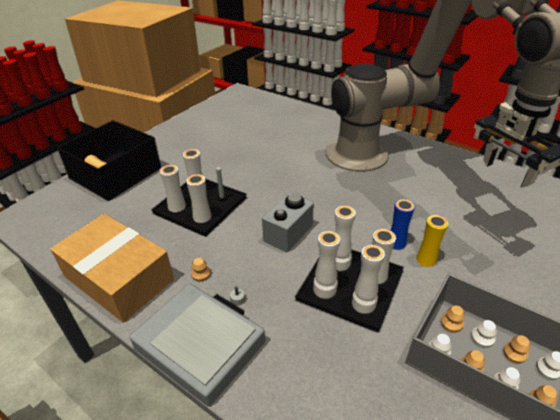

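View pics/side0.png

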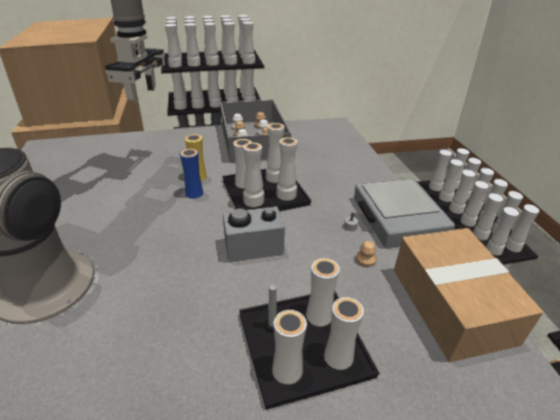

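The scene shows the tall tray at (350,285), with mill tops at (329,240), (345,213), (383,238) and (372,255). The short tray is at (200,200), with tops at (169,171), (191,155) and (197,181) and the spindle at (220,170). The record box is at (288,222), with its larger button at (295,200) and smaller at (281,215).

Candidates for the stray are those four tops in the tall tray, plus the blue (403,204) and yellow (436,220) look-alikes, which I exclude. The likely one is (383,238). I'll check by height and a crop.

```bash
python3 - <<'E'
from h import *
def comps(M,W,lo,hi,t,mn=8):
    m=((W[...,2]>lo)&(W[...,2]<hi)&(W[...,0]>.2)&(W[...,0]<.9)&(abs(W[...,1])<.5)).astype(np.uint8)
    n,l,s,c=cv2.connectedComponentsWithStats(m)
    for i in range(1,n):
        if s[i,4]>=mn:
            P=W[l==i]; a,b=P.min(0),P.max(0)
            print(t,'px',c[i].round(),'n',s[i,4],'mid',((a+b)/2).round(3)[:2],'size',(b-a)[:2].round(3),'ztop',np.percentile(P[:,2],90).round(3))
for n in ['scene','side']:
    W=np.load(n+'.npy')
    comps(0,W,.168,.19,n+' tall'); comps(0,W,.133,.15,n+' short'); comps(0,W,.1,.13,n+' mid')
im=cv2.imread('pics/scene0.png')[195:325,290:460]
cv2.imwrite('pics/crop.png',cv2.resize(im,None,fx=4.5,fy=4.5,interpolation=2))
E
```

```text
scene tall px [344. 213.] n 255 mid [0.493 0.207] size [0.048 0.045] ztop 0.178
scene tall px [329. 239.] n 299 mid [0.586 0.222] size [0.044 0.044] ztop 0.178
scene tall px [372. 254.] n 356 mid [0.574 0.316] size [0.045 0.045] ztop 0.178
scene short px [191. 154.] n 158 mid [ 0.472 -0.299] size [0.049 0.049] ztop 0.145
scene short px [168. 171.] n 186 mid [ 0.566 -0.293] size [0.05  0.051] ztop 0.144
scene short px [196. 180.] n 203 mid [ 0.559 -0.197] size [0.05  0.049] ztop 0.144
scene short px [343. 228.] n 87 mid [0.501 0.209] size [0.027 0.035] ztop 0.148
scene short px [384. 237.] n 328 mid [0.48  0.302] size [0.049 0.049] ztop 0.143
scene short px [327. 255.] n 88 mid [0.594 0.223] size [0.025 0.035] ztop 0.148
scene short px [369. 270.] n 103 mid [0.582 0.317] size [0.024 0.037] ztop 0.149
scene mid px [145. 144.] n 55 mid [ 0.483 -0.497] size [0.08  0.005] ztop 0.12
scene mid px [114. 162.] n 38 mid [ 0.602 -0.498] size [0.047 0.005] ztop 0.12
scene mid px [193. 164.] n 134 mid [ 0.476 -0.295] size [0.04  0.038] ztop 0.127
scene mid px [100. 169.] n 9 mid [ 0.654 -0.499] s
[... 3689 characters left out ...]
[503. 284.] n 13 mid [ 0.888 -0.265] size [0.011 0.013] ztop 0.101
side mid px [273. 291.] n 106 mid [ 0.463 -0.207] size [0.013 0.015] ztop 0.122
side mid px [495. 291.] n 11 mid [ 0.863 -0.279] size [0.013 0.009] ztop 0.101
side mid px [492. 311.] n 396 mid [ 0.83  -0.313] size [0.138 0.054] ztop 0.101
side mid px [463. 312.] n 9 mid [ 0.775 -0.309] size [0.01  0.007] ztop 0.101
side mid px [522. 314.] n 26 mid [ 0.875 -0.334] size [0.021 0.011] ztop 0.101
side mid px [530. 312.] n 9 mid [ 0.893 -0.337] size [0.011 0.006] ztop 0.102
side mid px [344. 329.] n 311 mid [ 0.563 -0.301] size [0.043 0.032] ztop 0.127
side mid px [288. 344.] n 295 mid [ 0.47  -0.313] size [0.044 0.025] ztop 0.127
```

View pics/crop.png

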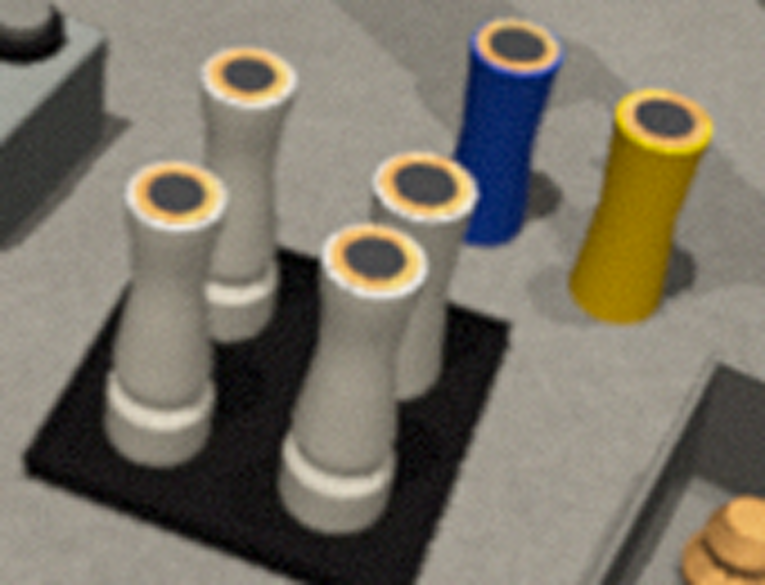

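The crop confirms it: the three mills with a foot band are tall (tops at 0.178). The straight one at the upper right, scene (383,238), is short, with its top at 0.143 in both views. It stands at (0.480, 0.301), and completing the parallelogram of the other three gives the same place. The spindle is at (0.463, -0.206) and 0.122 high. The button is at (0.4355, 0.035) and 0.108 high. All of these agree with the text.

I'll go over the stray at a safe height while closing the fingers.

```bash
python3 -m handwheel '[30,-20,0,0,0, 33,-22,0,0,0, 33,-22,0,0,0, 33,-22,0,0,0, 33,-22,0,0,0, 33,-22,0,0,0, 33,-22,0,0,0, 30,-20,0,0,0]' 10; python3 -m handwheel '[0,0,0,0,0,0,0,0,0,0,0,0,0,0,0]'
```

```text
time: 0.9
tool_pos: [0.477, 0.3043, 0.2451]
tool_rot: [-3.141, -0.0, 2.713]
contact_force: [1.0, -0.4, -0.0]
opening: 0.0323
grip_force: 0.0
time: 1.2
tool_pos: [0.4748, 0.3062, 0.2453]
tool_rot: [-3.141, -0.001, 2.714]
contact_force: [0.1, 0.6, -0.2]
opening: 0.0082
grip_force: 0.0
```

```bash
python3 -m handwheel '[5,-5,0,0,0, 0,0,0,0,0, 0,0,-20,0,0, 0,0,-20,0,0, 0,0,-15,0,0, 0,0,-8,0,0, 0,0,0,0,0, 0,0,0,0,0]'
python3 - <<'E'
from h import *
im,W=cloud('side'); cv2.imwrite('pics/s1.png',cv2.resize(im[60:240,140:380],None,fx=3,fy=3))
E
```

```text
time: 2.0
tool_pos: [0.481, 0.301, 0.1832]
tool_rot: [3.141, 0.001, 2.714]
contact_force: [-0.0, -0.0, -0.6]
opening: 0.0003
grip_force: 0.0
```

View pics/s1.png

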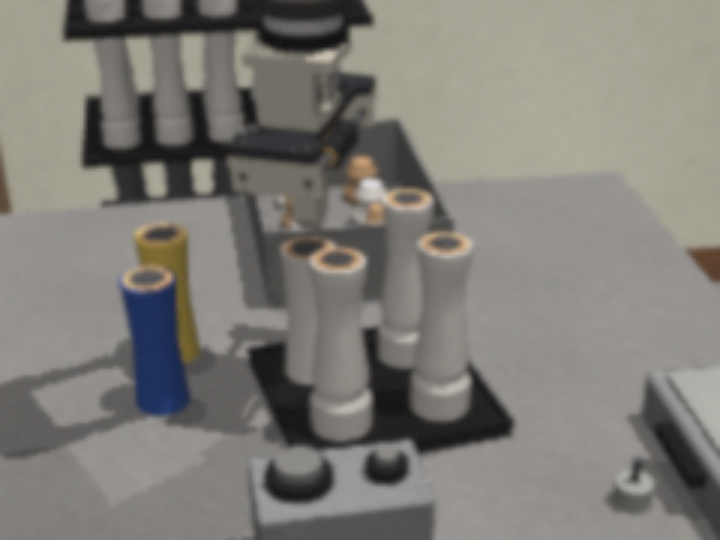

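The shut fingertips, at crop (308,228), are just above the stray's top at (308,247). At 0.164 they stand about 21 mm clear. I'll hold, then rise and go over.

```bash
for i in 1 2 3; do python3 -m handwheel '[0,0,0,0,0,0,0,0,0,0,0,0,0,0,0,0,0,0,0,0,0,0,0,0,0,0,0,0,0,0,0,0,0,0,0,0,0,0,0,0]' | head -2; done
python3 -m handwheel '[0,0,2,0,0, 0,0,20,0,0, 0,0,25,0,0, 0,0,20,0,0, 0,-20,0,0,0, -2,-35,0,0,0, -2,-40,0,0,0, -2,-40,0,0,0]'
python3 -m handwheel '[-2,-40,0,0,0, -2,-40,0,0,0, -2,-40,0,0,0, -2,-40,0,0,0, -2,-40,0,0,0, -2,-40,0,0,0, -2,-40,0,0,0, 0,-35,0,0,0]'
python3 -m handwheel '[0,-30,0,0,0, 0,-15,0,0,0,0,0,0,0,0, 0,0,0,0,0, 0,0,0,0,0]'
```

```text
time: 2.85
tool_pos: [0.4808, 0.3007, 0.1825]
time: 3.65
tool_pos: [0.4808, 0.3007, 0.1825]
time: 4.45
tool_pos: [0.4808, 0.3007, 0.1825]
time: 5.25
tool_pos: [0.4745, 0.1646, 0.2497]
tool_rot: [3.141, 0.0, 2.715]
contact_force: [0.5, -0.3, -0.8]
opening: 0.0002
grip_force: 0.0
time: 6.05
tool_pos: [0.4604, -0.1512, 0.2499]
tool_rot: [-3.142, 0.001, 2.713]
contact_force: [0.7, 0.2, 0.4]
opening: 0.0
grip_force: 0.0
time: 6.55
tool_pos: [0.4609, -0.1929, 0.2496]
tool_rot: [3.141, -0.0, 2.715]
contact_force: [0.8, -0.4, -0.3]
opening: 0.0007
grip_force: 0.0
```

```bash
python3 -m handwheel '[2,-13,0,0,0, 0,0,0,0,0, 0,0,-20,0,0, 0,0,-25,0,0, 0,0,-25,0,0, 0,0,-18,0,0, 0,0,0,0,0, 0,0,0,0,0]'
python3 - <<'E'
from h import *
im,W=cloud('side'); a=im[180:390,180:420]
im,W=cloud('scene'); b=im[90:230,120:280]
cv2.imwrite('pics/s2.png',np.hstack([cv2.resize(a,(480,420)),cv2.resize(b,(320,420))]) if 0 else np.hstack([cv2.resize(a,(400,350)),cv2.resize(b,(400,350))]))
E
```

```text
time: 7.35
tool_pos: [0.4631, -0.2073, 0.1619]
tool_rot: [3.141, 0.0, 2.714]
contact_force: [0.1, -0.7, 0.3]
opening: 0.0005
grip_force: 0.0
```

View pics/s2.png

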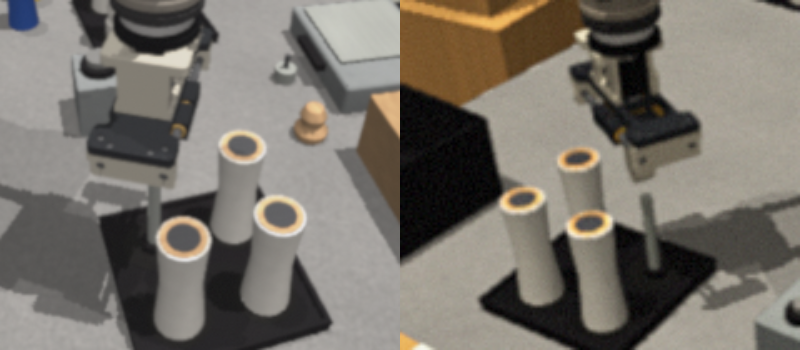

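The fingertips (right view, (644,178)) hang just over the spindle top at (648,195), with a gap and no contact. I'll hold, then go to the button.

```bash
for i in 1 2 3; do python3 -m handwheel '[0,0,0,0,0,0,0,0,0,0,0,0,0,0,0,0,0,0,0,0,0,0,0,0,0,0,0,0,0,0,0,0,0,0,0,0,0,0,0,0]' | head -2; done
python3 -m handwheel '[0,0,2,0,0, 0,0,20,0,0, 0,0,25,0,0, 0,0,13,0,0, -3,25,0,0,0, -4,35,0,0,0, -4,35,0,0,0, -4,35,0,0,0]'
python3 -m handwheel '[-4,35,0,0,0, -4,35,0,0,0, -3,30,0,0,0, -2,12,0,0,0, 0,0,0,0,0, 0,0,0,0,0, 0,0,0,0,0]'
```

```text
time: 8.25
tool_pos: [0.4628, -0.2073, 0.1615]
time: 9.05
tool_pos: [0.4628, -0.2073, 0.1616]
time: 9.85
tool_pos: [0.4628, -0.2073, 0.1615]
time: 10.65
tool_pos: [0.4475, -0.0762, 0.2217]
tool_rot: [3.141, 0.0, 2.713]
contact_force: [0.6, -0.4, 1.2]
opening: 0.0005
grip_force: 0.0
time: 11.35
tool_pos: [0.4351, 0.0336, 0.2215]
tool_rot: [-3.141, 0.0, 2.713]
contact_force: [-0.2, -0.0, -0.6]
opening: 0.0005
grip_force: 0.0
```

```bash
python3 -m handwheel '[0,1,-20,0,0, 0,0,-25,0,0, 0,0,-25,0,0, 0,0,-15,0,0, 0,0,-5,0,0, 0,0,0,0,0, 0,0,0,0,0]'; for z in 1; do python3 -m handwheel '[0,0,-2,0,0, 0,0,-2,0,0, 0,0,-2,0,0, 0,0,-2,0,0, 0,0,0,0,0, 0,0,0,0,0]'; done
```

```text
time: 12.05
tool_pos: [0.4354, 0.0352, 0.1322]
tool_rot: [3.141, 0.001, 2.713]
contact_force: [0.3, 0.0, -0.6]
opening: 0.0005
grip_force: 0.0
time: 12.65
tool_pos: [0.435, 0.0357, 0.1237]
tool_rot: [3.141, 0.001, 2.714]
contact_force: [0.5, -0.6, 2.8]
opening: 0.0008
grip_force: 1.3
```

```bash
python3 -m handwheel '[0,0,-1,0,0, 0,0,-1,0,0, 0,0,-1,0,0, 0,0,-1,0,0, 0,0,0,0,0, 0,0,0,0,0]'; python3 -m handwheel '[0,0,-1,0,0,0,0,0,0,0,0,0,0,0,0]'
```

```text
time: 13.25
tool_pos: [0.435, 0.0357, 0.12]
tool_rot: [3.141, 0.001, 2.714]
contact_force: [-1.8, 0.1, 8.6]
opening: 0.0003
grip_force: 4.3
time: 13.55
tool_pos: [0.4351, 0.0357, 0.1198]
tool_rot: [3.141, 0.001, 2.714]
contact_force: [-3.8, -0.4, 17.7]
opening: 0.0005
grip_force: 9.0
```

The force climbs steeply at 0.120 (17.7 N, with almost no further travel), so the button is on its stop. I'll let it up and retreat.

```bash
python3 -m handwheel '[0,0,3,0,0, 0,0,5,0,0, 0,0,10,0,0, 0,0,25,0,0, 0,0,30,0,0, 0,0,25,0,0, 0,0,0,0,0, 0,0,0,0,0]'; python3 -m handwheel '[0,0,0,0,0,0,0,0,0,0,0,0,0,0,0,0,0,0,0,0,0,0,0,0,0]'|head -2
python3 - <<'E'
from h import *
im,W=cloud('side'); cv2.imwrite('pics/end.png',im)
P=W[208:222,230:248].reshape(-1,3); print(np.nanpercentile(P[:,2],[50,90]))
for n,r in [('stray',(.48,.301)),('t1',(.493,.206)),('t2',(.586,.221)),('t3',(.573,.313))]:
    m=np.hypot(W[...,0]-r[0],W[...,1]-r[1])<.03; print(n,np.nanpercentile(W[m][:,2],95))
E
```

```text
time: 14.35
tool_pos: [0.4345, 0.0358, 0.2166]
tool_rot: [3.142, 0.0, 2.714]
contact_force: [0.6, -0.2, -1.2]
opening: 0.0003
grip_force: 0.0
time: 14.85
tool_pos: [0.4347, 0.0357, 0.2163]
[0.10461522 0.10733035]
stray 0.08115662695888101
t1 0.17429670659630575
t2 0.17774276913001777
t3 0.1779583614336463
```

View pics/end.png

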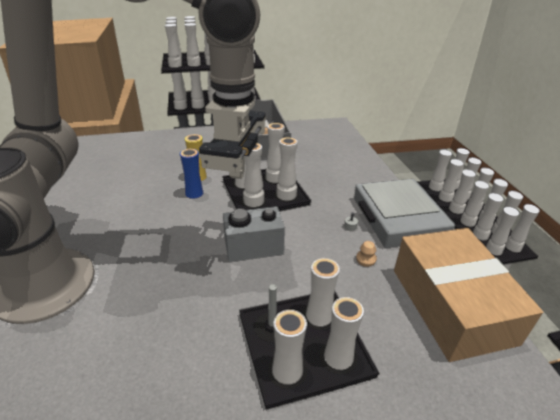

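The button at (239,215) is back up (0.107), everything stands as before, and the arm is clear. The stray is only hidden behind the gripper in this view.

```bash
python3 -c "
from cell import robot; print(robot.hand_in())"
```

```text
the job is handed in; nothing more can be done
None
```

I pointed at the stray and then at the bare spindle, each held still for over two seconds at about 2 cm. I then pressed the larger button fully down, it came back up, and I handed in at about 15 s with no sign of contact with anything else.

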